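Slacken the left-hand rotor knob of a tube spinner

TASK

Two small tube spinners stand on the bench, and the wide rotor of one of them is to come off for cleaning. The black wing knob that holds the wide rotor has a left-hand thread: slacken it by about a quarter turn, without tightening it first, then let go of it. Leave the knob of the other spinner, the one with the narrow rotor, as it is.

Things in the scene. Friction and masses are not known exactly. Their poses are not given: they have to be found in the camera images.
- large_wing (a point): Black wing knob to slacken, on the wide rotor (grey 104 mm disc, ten white tube caps 3.5 mm high) of a round white spinner 116 mm wide, fixed. Wing: upright bar 50 mm long, 15 thick, 30 high, on a round neck 28 mm wide. Point on the knob's axis: 12 mm below the wing's top, 18 above its lower edge, 99 above the bench, 30 above the rotor. x along the wing, y across it, z up; turns with the knob.
- large_knob (a joint): Angle of that knob, rad: grows as it is turned clockwise seen from above, which loosens it (left-hand thread); begins between 0 and 0.25. Counter-clockwise tightens it, the value falls. Stiff and even (about 0.1 N m), does not rise, stays where it is left; stops at -0.5 and 3.2. Rotor and spinner do not turn with it.
- small_wing_end (a point): One end of the like wing knob on the other spinner, same housing but narrow rotor (grey 62 mm disc, six tube caps): 25 mm from that knob's axis along its wing, 99 mm above the bench. It turns as easily and is to be left alone. Which of the two places holds which spinner varies. Keep the arm clear of the 0.63 m high stack of cartons behind: its front runs from x 0.55, y 0.08 to x 0.64, y 0.43.

How it is judged:
By the outcome, as a careful person would: the job done as asked, in the order asked, and still so for the second after the job is handed in, with the robot touching nothing.
It also fails if it takes over 35 s, if anything falls off the work surface, if the arm or the gripper's body presses on something with over 40 N, if the wrist force passes 120 N, or if a joint passes its speed limit or range.

ROBOT

A 6-joint arm with a two-finger parallel gripper is mounted at the origin on a cart in front of the work surface, level with it; the furniture and walls round the work are solid. World frame = base frame: x ahead of the robot, y to its left, z up, the work surface at z = 0. Lengths are in m, angles in rad, forces in N, time in s.
With the tool pointing down it reaches from about 0.425 to 1.125 m from the base axis. Payload 14.9 kg.
Tool frame: the origin (TCP) lies between the finger pads; the fingertips stand 25 mm ahead of it and the grasp point (between the pads) lies 6 mm ahead of it (env.nose_length is the distance from the TCP to the fingertips, in m); z points along the fingers, y is the direction in which the jaws open and shut (so a half turn about z gives the same grasp; the last joint's range is limited). The gripper opens to 91 mm and grips with 3 to 60 N. Pads are 32 mm wide; open, the fingers measure 118 mm over their backs; the gripper's body (76 mm by 178 mm) begins 60 mm behind the grasp point.
Start: joints at [-1.346, 0.379, 1.734, -0, 1.028, -0.033], TCP at [0.178, -0.677, 0.239] pointing down, gripper open.
Joint ranges: [-2.77, 2.77], [-0.74, 2.19], [0, 2.66], [-1.06, 4.2], [0.31, 2.87], [-3.08, 3.08]. Speed limits (rad/s): [1.89, 1.89, 2.39, 3.14, 3.14, 3.14].

INTERFACE

Orientations are given as a unit quaternion [x, y, z, w].
In Python, from cell import env gives the robot as it stands.
- The arm moves only by the tool carry_out, never from a script. Its argument "commands" is a list that holds one entry, the list of rows, each a list of 6 numbers: the shift along the tool's x, y, z as a fraction of full scale, then the turn, a rotation vector about the tool's x, y, z as a fraction of full scale. In form: [[[dx, dy, dz, wx, wy, wz], ...]]. A call has 1 to 8 rows; each row is the pose to reach, as a shift and turn from the pose commanded when the call began, along the tool's axes at that moment, turning the shorter way round; what a row does not reach only later rows make up. Full scale, the value 1, is 0.25 m for a shift and 360 degrees for a turn. A row lasts 1/8 s, in which the tool goes at most 62.5 mm and 10.7 degrees, less where a joint would pass 70% of its speed; a pose out of reach is approached as far as the arm can. A call with a number of a shift or a turn outside -1 to 1 is refused whole. A call with a gripper value outside its range is refused whole. "gripper" is the closure, from -1 (fully open) to 1 (shut), set as the call begins (left out, the last holds). The fingers move at their own pace and stop on an object; the grip force is fixed at half the most. Time passes only in rows, so rows that repeat a pose let the fingers close. It gives the time, the measured TCP pose, the force and the opening at its end, in the units of the state.
- env.state(): the state, without advancing time (a new reading comes with each control period).
- env.get_image(name): name is "side" or "top" or "wrist"; returns (picture, depth): 480x640x3 uint8, red, green, blue; 480x640 float32, m along the optical axis (not along the pixel's ray), 0 where there is no reading.
- env.get_calibration(name): a dict with "fovy" (degrees; the focal length in pixels is half the picture's height over the tangent of half this angle, whatever the lens; pixels are square), "cx", "cy" (the principal point, pixels), "distortion" ([k1, k2, p1, p2, k3] as OpenCV has them; the pictures are not rectified), "R" (3x3) and "t" (3): a world point X has camera coordinates R X + t. Camera axes: x right, y down, z forward; pixel columns grow to the right and rows downward; lengths in m; the calibration is good to about 2 mm. A picture is of the moment at which its call begins: read the wrist's pose just before it. get_calibration takes no time and is no camera call; for the wrist camera it gives the pose at the moment of the call.
- env.job_done(): hands the job in, once; it reports no verdict.
The state is a dict: "clock": time; "joints": joint angles; "qd": joint speeds; "joint_torque": joint torques, N m; "position": TCP position; "orientation": TCP orientation; "force": force on the tool from outside, world axes, zero at the start; "ft_torque": the same for the moment, N m; "opening": finger opening in m.
Only numpy, scipy, OpenCV 4.12 (cv2) and the standard library are available. Lean on these libraries where they do the work, as an engineer would, in place of code of your own. Each camera call takes 0.05 s, during which the arm holds its last target.

## Working session

There is one attempt and no reset: what is moved stays moved. The work goes in short steps, Python scripts to look and compute and a tool call to move; the robot and the scene stay as the last step left them, time stands still between calls to the robot, and variables do not carry over. Pictures are saved under pics/ and viewed, and the job is handed in when it is done.

Besides the shell and the picture viewer there is one more tool, called as name(argument=value, ...), one argument or row to a line, values as JSON. carry_out: Moves the arm, as the interface text tells. Shift numbers are shares of 0.25 m and turn numbers shares of 360 degrees, none past 1 either way. Its arguments: {"type":"object","properties":{"commands":{"type":"array","items":{"type":"array","items":{"type":"array","items":{"type":"number"}}}},"gripper":{"type":"number"}},"required":["commands"]}

```bash
ls; mkdir -p pics
python3 - <<'E'
from cell import env
import cv2,numpy as np
print(env.state())
for n in ["side","top","wrist"]:
    c=env.get_calibration(n); im,d=env.get_image(n)
    np.savez(f"pics/{n}0.npz",im=im,d=d,**{k:np.array(v) for k,v in c.items()})
    cv2.imwrite(f"pics/{n}0.png",im[:,:,::-1]); print(n,c)
print(env.state()['clock'],env.nose_length)
E
```

```text
pics
{'clock': 0.0, 'joints': array([-1.34630599e+00,  3.79403614e-01,  1.73473453e+00,  9.16894856e-06,
        1.02849455e+00, -3.33063191e-02]), 'qd': array([ 0.00122998, -0.00093719,  0.00129509, -0.00037168, -0.00014204,
        0.00115443]), 'joint_torque': array([ 4.75688776e-04, -7.63730550e+01, -4.34370661e+01,  6.51113852e-02,
        4.25088988e-02, -7.79662287e-05]), 'position': array([ 0.17838146, -0.67653686,  0.2383146 ]), 'orientation': array([ 9.91704277e-01,  1.28539321e-01, -4.57266664e-05, -5.18021989e-04]), 'force': array([ 0.15195354, -0.59888544, -0.14035187]), 'ft_torque': array([ 0.01225637,  0.00618589, -0.01255553]), 'opening': 0.09129379863675542}
side {'fovy': 48.9591200595366, 'cx': 312.55122570277445, 'cy': 240.9259206811005, 'distortion': array([-0.05728678,  0.        ,  0.        ,  0.        ,  0.        ]), 'R': array([[-0.05576153, -0.99838473,  0.0108897 ],
       [-0.58994524,  0.02414637, -0.80708213],
       [ 0.80551553, -0.05142846, -0.59033875]]), 't': array([0.37689055, 0.35206646, 0.55625337])}
top {'fovy': 45.21400198481375, 'cx': 323.87677033329317, 'cy': 237.94633795270062, 'distortion': array([-0.09737066,  0.        ,  0.        ,  0.        ,  0.        ]), 'R': array([[-0.01148223, -0.99984071,  0.01366431],
       [-0.99892119,  0.01085462, -0.04515118],
       [ 0.04499567, -0.01416801, -0.99888671]]), 't': array([0.35326787, 0.46159588, 0.93649658])}
wrist {'fovy': 65.09393355879335, 'cx': 316.27069177778895, 'cy': 240.82760750775927, 'distortion': array([-0.06161663,  0.        ,  0.        ,  0.        ,  0.        ]), 'R': array([[ 0.25440166, -0.96709699, -0.00178891],
       [-0.93343098, -0.24602856,  0.2611064 ],
       [-0.25295534, -0.06475608, -0.96530837]]), 't': array([-0.69901901, -0.02858947,  0.39186402])}
0.15 0.025
```

View pics/top0.png

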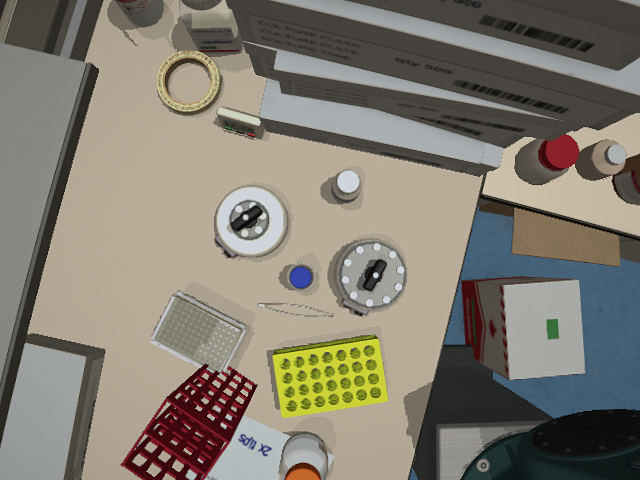

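View pics/side0.png

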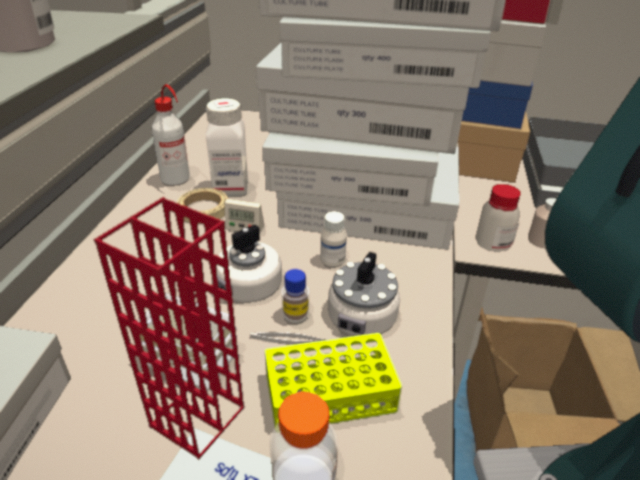

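The top view shows the wide rotor (ten caps) at about (370,275), with its wing at about (375,274). The narrow one is at (247,218). The cartons sit above both of them in the picture, and a white-capped vial stands at (347,185).

```bash
cat > h.py <<'E'
import numpy as np,cv2
def K(c):
    f=240/np.tan(np.radians(float(c['fovy']))/2)
    return np.array([[f,0,float(c['cx'])],[0,f,float(c['cy'])],[0,0,1]])
def rays(c,uv):
    n=cv2.undistortPoints(np.asarray(uv,float).reshape(-1,1,2),K(c),np.asarray(c['distortion'],float)).reshape(-1,2)
    return np.c_[n,np.ones(len(n))]
def onplane(c,uv,z):
    R=np.array(c['R']);t=np.array(c['t']);C=-R.T@t
    d=rays(c,uv)@R
    return C+d*((z-C[2])/d[:,2])[:,None]
def cloud(c,d,uv):
    R=np.array(c['R']);t=np.array(c['t']);uv=np.asarray(uv)
    z=d[uv[:,1],uv[:,0]]
    return (rays(c,uv)*z[:,None]-t)@R
E
python3 - <<'E'
from h import *
c=np.load('pics/top0.npz');im,d=c['im'],c['d']
vv,uu=np.mgrid[0:480,0:640]; uv=np.c_[uu.ravel(),vv.ravel()]
P=cloud(c,d,uv).reshape(480,640,3); H=P[...,2]
print('C',-c['R'].T@c['t'])
for name,(x0,x1,y0,y1) in dict(large=(330,412,235,315),small=(210,292,180,260)).items():
    m=np.zeros((480,640),np.uint8); m[y0:y1,x0:x1]=(im[y0:y1,x0:x1].max(2)<75)
    n,l,s,ce=cv2.connectedComponentsWithStats(m)
    for i in range(1,n):
        if s[i,4]>60: print(name,s[i],ce[i],'h pct',np.percentile(H[l==i],[5,25,50,75,95]).round(4))
    cx,cy=(375,274) if name=='large' else (245,217)
    best=min((i for i in range(1,n) if s[i,4]>60),key=lambda i:np.hypot(*(ce[i]-[cx,cy])))
    for th in (0.09,0.1,0.104):
        q=np.argwhere((l==best)&(H>th))[:,::-1]
        w=onplane(c,q,0.111)[:,:2].astype(np.float32); r=cv2.minAreaRect(w*1000)
        dd=w-w.mean(0); ev,V=np.linalg.eigh(dd.T@dd)
        print(th,len(q),r,'mean',w.mean(0),'ang',np.degrees(np.arctan2(V[1,1],V[0,1]))%180)
    # disc + caps
    m2=np.zeros((480,640),bool); m2[y0:y1,x0:x1]=True
    a=P[m2&(H>0.04)&(H<0.09)]; (cc,rr)=cv2.minEnclosingCircle((a[:,:2]*1000).astype(np.float32)); print('enclosing',cc,rr)
    caps=np.zeros_like(m); caps[y0:y1,x0:x1]=im[y0:y1,x0:x1].min(2)>190
    n,l,s,ce=cv2.connectedComponentsWithStats(caps)
    k=[i for i in range(1,n) if 15<s[i,4]<150]; 
    w=onplane(c,ce[k],0.0725)[:,:2]; print('caps',len(k)); 
    if len(k)>4:
        e=cv2.fitEllipse((w*1000).astype(np.float32)); print(e)
E
python3 - <<'E'
import cv2
im=cv2.imread('pics/top0.png')[170:320,200:420]
cv2.imwrite('pics/top0z.png',cv2.resize(im,None,fx=3.6,fy=3.6,interpolation=cv2.INTER_CUBIC))
E
```

```text
C [0.42301593 0.36146944 0.95146843]
large [362 260  25  31 401] [373.37406484 274.58104738] h pct [0.0782 0.1033 0.1078 0.1092 0.1109]
0.09 325 ((406.561767578125, 276.7351379394531), (16.15923309326172, 48.6976318359375), 59.73065948486328) mean [0.4064002 0.2769507] ang 149.18974
0.1 306 ((406.4324035644531, 276.3429260253906), (15.351370811462402, 48.52570343017578), 59.73065948486328) mean [0.40625447 0.27651796] ang 149.2363
0.104 298 ((406.3506164550781, 276.20281982421875), (15.026893615722656, 48.52570343017578), 59.73065948486328) mean [0.40630782 0.27626303] ang 149.59828
enclosing (405.3653564453125, 276.69183349609375) 58.53290939331055
caps 10
((406.0766296386719, 274.9719543457031), (85.80142211914062, 85.94409942626953), 66.13790130615234)
small [231 205  32  27 409] [246.57457213 218.90709046] h pct [0.0699 0.0918 0.1075 0.109  0.1108]
0.09 311 ((490.52001953125, 462.1670837402344), (20.038278579711914, 48.821556091308594), 31.114749908447266) mean [0.49160537 0.46321577] ang 125.18277
0.1 285 ((490.4700927734375, 462.24981689453125), (20.038278579711914, 48.62831115722656), 31.114749908447266) mean [0.49209455 0.46362102] ang 125.05274
0.104 268 ((490.34136962890625, 462.08990478515625), (19.849729537963867, 48.637115478515625), 31.98702621459961) mean [0.49222535 0.4640587 ] ang 125.546135
enclosing (493.3221130371094, 464.8042907714844) 57.20960235595703
caps 4
```

View pics/top0z.png

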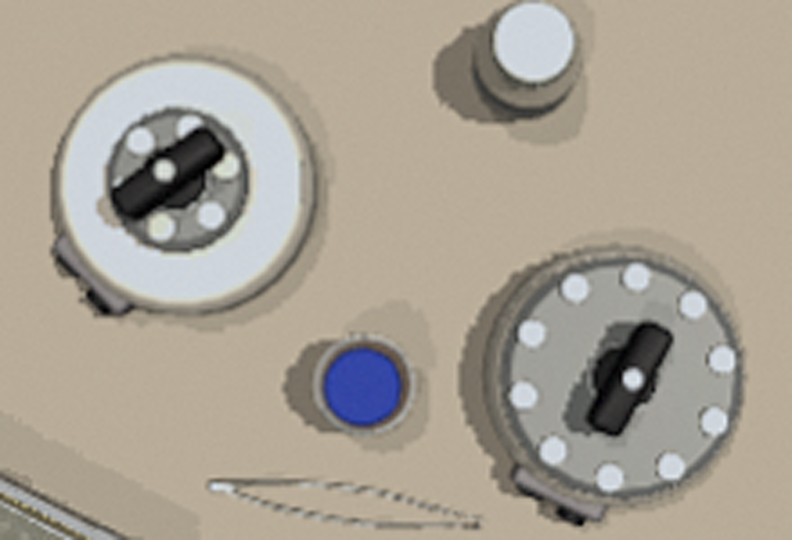

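Run:
```python
from h import *
vv,uu=np.mgrid[0:480,0:640]; uv=np.c_[uu.ravel(),vv.ravel()]
for n in ['top','side','wrist']:
    c=np.load(f'pics/{n}0.npz'); d=c['d']; P=cloud(c,d,uv)[d.ravel()>0.05]
    r=np.hypot(P[:,0],P[:,1]); a=np.degrees(np.arctan2(P[:,1],P[:,0]))
    print(n,'rows az, cols r .30-.70 max z (mm)')
    for a0 in range(-80,50,10):
        print(a0,[int(1000*P[k,2].max()) if (k:=(a>=a0)&(a<a0+10)&(r>=r0)&(r<r0+.05)).sum()>5 else None for r0 in np.arange(.3,.7,.05)])
    for nm,(x,y) in dict(large=(.406,.2757)).items():
        k=np.hypot(P[:,0]-x,P[:,1]-y)
        for b in range(0,360,30):
            an=np.degrees(np.arctan2(P[:,1]-y,P[:,0]-x))%360
            print('  around',b,[int(1000*P[q,2].max()) if (q:=(an>=b)&(an<b+30)&(k>=r0)&(k<r0+.03)).sum()>5 else None for r0 in (.06,.09,.12)])
```

```text
top rows az, cols r .30-.70 max z (mm)
-80 [None, None, None, None, -888, -888, -886, -888]
-70 [-470, -469, None, None, -893, -889, -888, -886]
-60 [-468, -467, None, None, None, -883, -884, -889]
-50 [-469, -468, -468, -471, -502, -500, -510, -530]
-40 [-470, -469, -468, -469, -507, -507, -523, None]
-30 [-468, -468, -470, 0, 2, -2, -540, None]
-20 [-472, -471, -892, 1, 72, 94, 94, 3]
-10 [None, None, None, -1, 4, 122, 121, 1]
0 [None, None, None, None, 2, 521, 120, None]
10 [None, 2, 2, 2, 3, 620, 625, None]
20 [2, 3, 42, 73, 74, 3, 597, 577]
30 [3, 3, 72, 113, 111, 4, 100, 410]
40 [56, 58, 58, 67, 88, 89, 66, 113]
  around 0 [2, 3, 100]
  around 30 [2, 2, 3]
  around 60 [56, 89, 86]
  around 90 [54, 89, 87]
  around 120 [38, 9, 57]
  around 150 [39, 58, 58]
  around 180 [3, 56, 57]
  around 210 [3, 3, 2]
  around 240 [3, 4, 2]
  around 270 [3, 4, 2]
  around 300 [2, 2, 4]
  around 330 [3, 2, 3]
side rows az, cols r .30-.70 max z (mm)
-80 [None, None, None, None, None, None, None, None]
-70 [None, None, None, None, None, None, None, None]
-60 [None, None, None, None, None, None, N
[... 1140 characters left out ...]
ne, None]
-10 [None, None, -893, -893, -893, None, None, None]
0 [-725, -708, -703, -891, -891, None, None, None]
10 [-707, -689, -684, -691, -850, None, None, None]
20 [-688, -684, -685, None, None, None, None, None]
30 [-682, -683, None, None, -881, -858, None, None]
40 [-683, -686, -740, -785, -842, -813, None, None]
  around 0 [None, None, None]
  around 30 [-883, None, None]
  around 60 [-877, -813, None]
  around 90 [-882, -827, -838]
  around 120 [-882, -882, -785]
  around 150 [None, None, -714]
  around 180 [None, None, -687]
  around 210 [None, None, -683]
  around 240 [None, None, -685]
  around 270 [None, None, -686]
  around 300 [None, None, -850]
  around 330 [None, None, None]
```

View pics/wrist0.png

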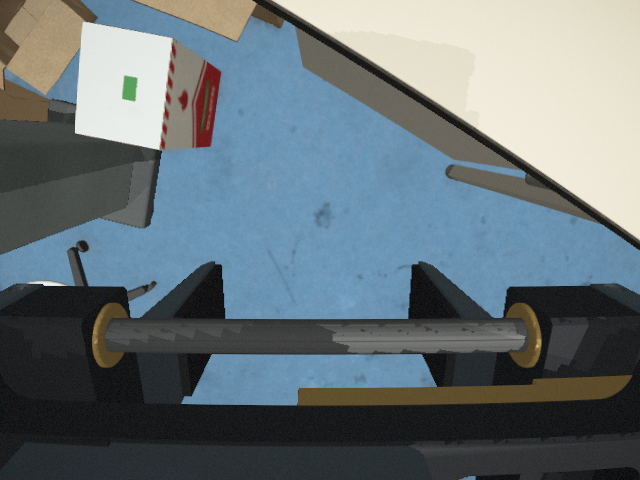

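```bash
cat >> h.py <<'E'
from scipy.spatial.transform import Rotation as Rt
def rel(q0,p0,p,yaw):
    """q0,p0 start pose; p target, yaw (deg) of tool y in world, tool down -> command units"""
    R0=Rt.from_quat(q0); a=np.radians(yaw); y=np.array([np.cos(a),np.sin(a),0]);z=np.array([0,0,-1.]);x=np.cross(y,z)
    R1=Rt.from_matrix(np.c_[x,y,z])
    return np.r_[R0.inv().apply(np.array(p)-p0)/.25,(R0.inv()*R1).as_rotvec()/(2*np.pi)].round(4)
def yawof(q):
    y=Rt.from_quat(q).apply([0,1,0]); return np.degrees(np.arctan2(y[1],y[0]))
E
python3 - <<'E'
from h import *
from cell import env
s=env.state();q,p=s['orientation'],s['position']
print(yawof(q),rel(q,p,[.25,-.40,.25],yawof(q)+80))
E
```

```text
-75.23271744532686 [ 5.590e-01 -9.970e-01 -4.530e-02 -1.000e-04 -1.000e-04 -2.222e-01]
```

carry_out(
  commands=[
    [[0.07,-0.125,-0.005,0,0,-0.028],[0.14,-0.25,-0.01,0,0,-0.056],[0.21,-0.375,-0.015,0,0,-0.083],[0.28,-0.5,-0.02,0,0,-0.111],[0.35,-0.625,-0.03,0,0,-0.139],[0.42,-0.75,-0.035,0,0,-0.167],[0.49,-0.875,-0.04,0,0,-0.194],[0.56,-0.997,-0.045,0,0,-0.222]],
  ],
  gripper=-1,
)

```text
clock: 1.15
position: [0.2504, -0.3989, 0.2501]
orientation: [0.676, 0.737, 0.0, -0.0]
force: [0.9, -0.0, 0.5]
opening: 0.0914
```

Run:
```python
from h import *
from cell import env
s=env.state();q,p=s['orientation'],s['position']
print(s['clock'],p,yawof(q),s['joints'],s['qd'].round(2))
for P,y in [([.33,-.33,.25],85),([.40,-.24,.25],95)]: print(rel(q,p,P,y))
```

```text
1.15 [ 0.25038453 -0.39893235  0.25010433] 5.0095151121837 [-1.05981657e+00 -8.53244475e-03  2.17902806e+00  5.53692247e-05
  9.71244911e-01 -1.14728035e+00] [ 0.4  -0.37  0.35  0.    0.02 -1.01]
[ 0.2469  0.3413  0.0004  0.     -0.     -0.2222]
[ 5.810e-01  6.517e-01  5.000e-04  0.000e+00 -0.000e+00 -2.500e-01]
```

carry_out(
  commands=[
    [[0.06,0.085,0,0,0,-0.028],[0.12,0.17,0,0,0,-0.056],[0.185,0.255,0,0,0,-0.083],[0.25,0.34,0,0,0,-0.111],[0.33,0.42,0,0,0,-0.139],[0.41,0.5,0,0,0,-0.167],[0.5,0.58,0,0,0,-0.194],[0.58,0.65,0,0,0,-0.222]],
  ],
)

```text
clock: 2.15
position: [0.4008, -0.2414, 0.2501]
orientation: [0.044, 0.999, 0.0, -0.0]
force: [0.5, -0.1, 0.1]
opening: 0.0918
```

Run:
```python
from h import *
from cell import env
s=env.state();q,p=s['orientation'],s['position']
print(s['clock'],p,yawof(q),s['joints'],s['qd'].round(2))
for P,y in [([.437,-.14,.25],95),([.46,-.03,.25],95)]: print(rel(q,p,P,y))
```

```text
2.15 [ 0.40083537 -0.24142646  0.25011841] 84.94896426324001 [-5.91945830e-01 -1.41838813e-02  2.18457547e+00  3.74353062e-05
  9.71354262e-01 -2.07460608e+00] [ 0.45  0.03 -0.03  0.   -0.   -0.95]
[-0.1084  0.4169  0.0005  0.     -0.     -0.0279]
[-1.613e-01  8.633e-01  5.000e-04  0.000e+00 -0.000e+00 -2.790e-02]
```

carry_out(
  commands=[
    [[-0.03,0.105,0,0,0,-0.007],[-0.055,0.21,0,0,0,-0.014],[-0.08,0.315,0,0,0,-0.021],[-0.108,0.42,0,0,0,-0.028],[-0.12,0.53,0,0,0,-0.028],[-0.135,0.64,0,0,0,-0.028],[-0.15,0.75,0,0,0,-0.028],[-0.16,0.863,0,0,0,-0.028]],
  ],
)

```text
clock: 3.15
position: [0.4605, -0.0304, 0.2501]
orientation: [-0.041, 0.999, 0.0, -0.0]
force: [0.7, -0.2, 1.0]
opening: 0.0908
```

Run:
```python
from h import *
from cell import env
s=env.state();q,p=s['orientation'],s['position']
print(s['clock'],p,yawof(q),s['joints'],s['qd'].round(2))
for P,y in [([.46,.06,.25],95),([.445,.15,.25],85),([.427,.21,.24],75)]: print(rel(q,p,P,y))
```

```text
3.15 [ 0.46051897 -0.03041261  0.25013885] 94.68915335398981 [-1.16453004e-01 -2.60922731e-02  2.19616295e+00  5.27985692e-06
  9.71573555e-01 -1.76909347e+00] [ 0.49  0.04 -0.04  0.   -0.    0.49]
[-0.0275  0.3606  0.0006  0.     -0.     -0.0009]
[ 2.900e-03  7.243e-01  6.000e-04  0.000e+00 -0.000e+00  2.690e-02]
[ 0.055   0.9694  0.0406  0.     -0.      0.0547]
```

carry_out(
  commands=[
    [[-0.01,0.12,0,0,0,0],[-0.02,0.24,0,0,0,0],[-0.0275,0.36,0,0,0,0],[-0.02,0.48,0,0,0,0.009],[-0.01,0.6,0,0,0,0.018],[0.003,0.724,0,0,0,0.027],[0.03,0.845,0.02,0,0,0.041],[0.055,0.97,0.04,0,0,0.055]],
  ],
)

```text
clock: 4.15
position: [0.4265, 0.2101, 0.2401]
orientation: [0.133, 0.991, 0.0, 0.0]
force: [0.8, -0.0, -0.4]
opening: 0.0915
```

Run:
```python
from h import *
from cell import env
s=env.state();q,p=s['orientation'],s['position']
print(s['clock'],p,yawof(q),s['joints'],s['qd'].round(2))
for P,y in [([.406,.2757,.22],59.4)]: print(rel(q,p,P,y))
```

```text
4.15 [0.4264849  0.21012896 0.24005106] 74.72334279540404 [ 4.08773197e-01  1.41294243e-02  2.17763051e+00 -2.33386469e-05
  9.49785328e-01 -8.95381583e-01] [ 0.54  0.13 -0.04 -0.   -0.08  1.23]
[0.1482 0.2314 0.0802 0.     0.     0.0426]
```

carry_out(
  commands=[
    [[0.037,0.058,0.02,0,0,0.011],[0.074,0.116,0.04,0,0,0.022],[0.111,0.174,0.06,0,0,0.032],[0.148,0.231,0.08,0,0,0.0425],[0.148,0.231,0.08,0,0,0.0425],[0.148,0.231,0.08,0,0,0.0425]],
  ],
)

```text
clock: 4.9
position: [0.4063, 0.2743, 0.2202]
orientation: [0.262, 0.965, -0.0, -0.0]
force: [0.6, 0.5, 0.3]
opening: 0.0913
```

Run:
```python
from h import *
from cell import env
s=env.state();q,p=s['orientation'],s['position']
print(s['clock'],p,yawof(q),s['qd'].round(2))
for n in ["wrist","top"]:
    c=env.get_calibration(n); im,d=env.get_image(n)
    np.savez(f"pics/{n}1.npz",im=im,d=d,**{k:np.array(v) for k,v in c.items()})
    cv2.imwrite(f"pics/{n}1.png",im[:,:,::-1])
    if n=='wrist':
        for P in ([.406,.2757,.111],):
            pc=np.array(c['R'])@P+c['t']; print('expect px',cv2.projectPoints(pc[None],np.zeros(3),np.zeros(3),K(c),np.array(c['distortion']))[0].ravel())
```

```text
4.9 [0.40630221 0.27429686 0.22022932] 59.67810125602723 [-0.01 -0.    0.    0.   -0.    0.01]
expect px [316.82903664 245.19597209]
```

View pics/wrist1.png

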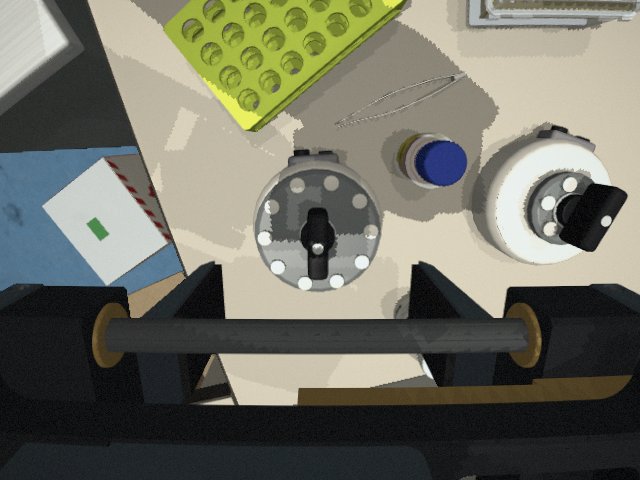

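View pics/top1.png

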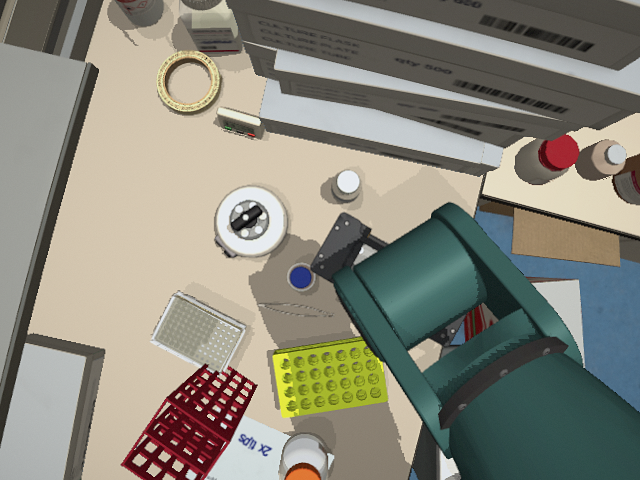

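```bash
python3 - <<'E'
from h import *
c=np.load('pics/wrist1.npz');im,d=c['im'],c['d']
vv,uu=np.mgrid[0:480,0:640]; uv=np.c_[uu.ravel(),vv.ravel()]
P=cloud(c,d,uv).reshape(480,640,3);H=P[...,2]
m=np.zeros((480,640),np.uint8);m[195:290,290:345]=(im[195:290,290:345].max(2)<70)
for th in (.09,.105,.1085):
    w=P[(m>0)&(H>th)&(H<.125)]
    q=np.argwhere((m>0)&(H>th)&(H<.125))[:,::-1]
    o=onplane(c,q,.111)[:,:2]
    for A in (w[:,:2],o):
        r=cv2.minAreaRect((A*1000).astype(np.float32)); dd=A-A.mean(0);V=np.linalg.eigh(dd.T@dd)[1]
        print(th,len(w),'z',w[:,2].mean().round(4),A.mean(0).round(4),np.degrees(np.arctan2(V[1,1],V[0,1]))%180,np.round(r[0],1),np.round(r[1],1),r[2])
# row-wise edges
L=[];Rr=[]
for v in range(212,276,3):
    x=np.where(m[v])[0]
    if len(x): print(v,x.min(),x.max(),end='; ')
print()
b=np.zeros_like(m);b[200:285,300:335]=(im[200:285,300:335].min(2)>170); b&=((H>.1)).astype(np.uint8)
n,l,s,ce=cv2.connectedComponentsWithStats(b)
for i in range(1,n): print('dot',ce[i],s[i,4],onplane(c,ce[i:i+1],.111))
t=np.load('pics/top0.npz');b=np.zeros_like(m);b[262:288,362:386]=t['im'][262:288,362:386].min(2)>150
n,l,s,ce=cv2.connectedComponentsWithStats(b)
for i in range(1,n): print('topdot',ce[i],s[i,4],onplane(t,ce[i:i+1],.111))
# caps circle
b=np.zeros_like(m);b[165:295,250:385]=im[165:295,250:385].min(2)>150
n,l,s,ce=cv2.connectedComponentsWithStats(b)
k=[i for i in range(1,n) if 60<s[i,4]<250 and abs(H[l==i].mean()-.0725)<.006]
w=onplane(c,ce[k],.0725)[:,:2];print(len(k),cv2.fitEllipse((w*1000).astype(np.float32)) if len(k)>4 else w)
E
python3 - <<'E'
import cv2
im=cv2.imread('pics/wrist1.png')[160:300,240:400]
cv2.imwrite('pics/wrist1z.png',cv2.resize(im,None,fx=4,fy=4,interpolation=cv2.INTER_CUBIC))
E
```

```text
0.09 1344 z 0.1097 [0.4052 0.2769] 149.7846067340572 [407.6 275.4] [15.  49.6] 59.95687484741211
0.09 1344 z 0.1097 [0.4049 0.277 ] 149.78924330303147 [405.8 276.4] [14.7 52.1] 60.1110954284668
0.105 1270 z 0.1104 [0.4062 0.2763] 149.78257852498854 [407.7 275.4] [15.  49.5] 60.10901641845703
0.105 1270 z 0.1104 [0.4061 0.2763] 149.76909294374644 [407.  275.8] [14.7 49.3] 60.11134719848633
0.1085 1156 z 0.1107 [0.4068 0.2759] 149.86634063610435 [408.  275.5] [14.3 49.2] 59.311683654785156
0.1085 1156 z 0.1107 [0.4068 0.2759] 149.8719554627886 [407.4 275.8] [14.1 48.6] 59.31266784667969
212 308 327; 215 307 327; 218 307 328; 221 307 328; 224 305 330; 227 303 332; 230 301 333; 233 301 334; 236 301 334; 239 300 334; 242 302 333; 245 303 332; 248 306 330; 251 308 328; 254 308 328; 257 308 328; 260 308 327; 263 308 327; 266 308 327; 269 308 327; 272 308 327; 275 308 326; 
dot [317.57575758 245.72727273] 33 [[0.40660323 0.27595799 0.111     ]]
dot [330. 280.] 1 [[0.43345766 0.27069339 0.111     ]]
dot [309. 282.] 1 [[0.42709342 0.25677461 0.111     ]]
topdot [363.53125 265.0625 ] 32 [[0.42064357 0.29214105 0.111     ]]
topdot [375.19047619 274.85714286] 21 [[0.40615334 0.2752923  0.111     ]]
topdot [382.6056338  281.88732394] 71 [[0.395766  0.2645875 0.111    ]]
1 [[0.43276458 0.31113521]]
```

View pics/wrist1z.png

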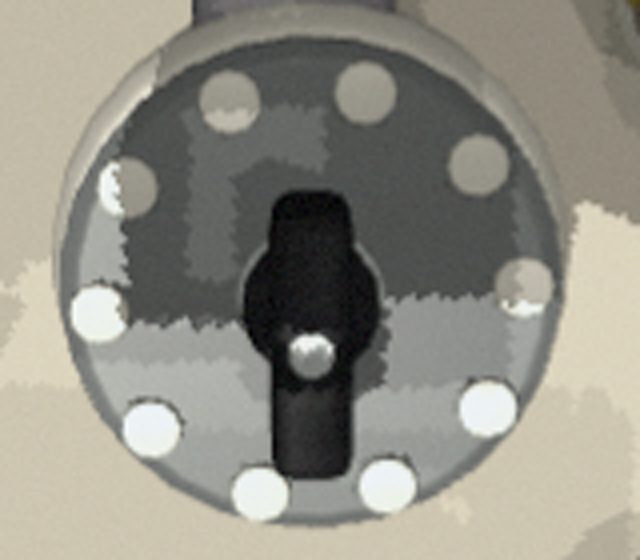

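Run:
```python
from h import *
from cell import env
s=env.state();q,p=s['orientation'],s['position']
print(s['clock'],p,yawof(q))
print(rel(q,p,[.4065,.2757,.22],58.6),rel(q,p,[.4065,.2757,.11],58.6))
```

```text
5.0 [0.40647649 0.27418261 0.22035088] 59.61322811948054
[0.003  0.0053 0.0014 0.     0.     0.0028] [0.003  0.0052 0.4414 0.     0.     0.0028]
```

carry_out(
  commands=[
    [[0.003,0.0055,0.08,0,0,0.003],[0.003,0.0055,0.16,0,0,0.003],[0.003,0.0055,0.24,0,0,0.003],[0.003,0.0055,0.3,0,0,0.003],[0.003,0.0055,0.36,0,0,0.003],[0.003,0.0055,0.4,0,0,0.003],[0.003,0.0055,0.44,0,0,0.003],[0.003,0.0055,0.44,0,0,0.003]],
  ],
)

```text
clock: 6.0
position: [0.4061, 0.2761, 0.1096]
orientation: [0.271, 0.962, -0.0, -0.0]
force: [-0.4, 0.3, -0.1]
opening: 0.0912
```

Run:
```python
from h import *
from cell import env
s=env.state();q,p=s['orientation'],s['position']
print(s['clock'],p,yawof(q),s['force'],s['ft_torque'],s['opening'])
for n in ["wrist","side"]:
    c=env.get_calibration(n); im,d=env.get_image(n)
    np.savez(f"pics/{n}2.npz",im=im,d=d,**{k:np.array(v) for k,v in c.items()})
    cv2.imwrite(f"pics/{n}2.png",im[:,:,::-1])
```

```text
6.0 [0.40606557 0.27605682 0.10961714] 58.51479118884748 [-0.35187976  0.34993132 -0.09787643] [ 0.07641343 -0.11509637  0.00502356] 0.09116688251695731
```

View pics/wrist2.png

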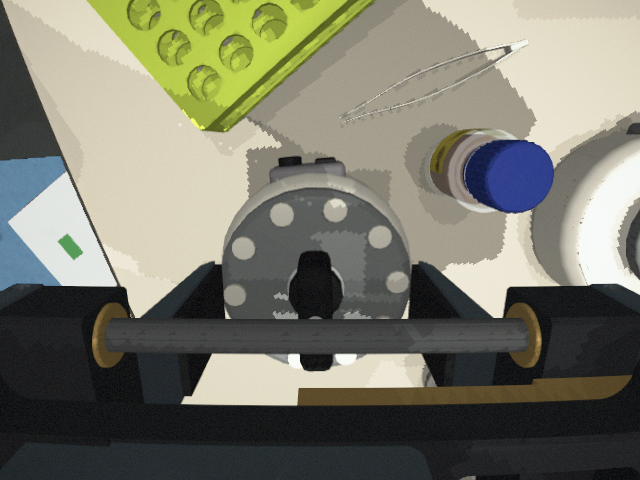

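View pics/side2.png

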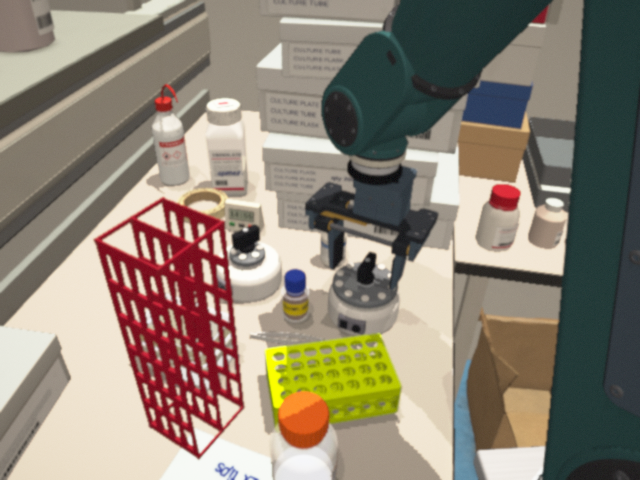

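The open fingers straddle the wing: it runs from about (315,255) to (315,370) in the wrist view, midway between the pads at columns 222 and 412. The grip is set about 1° clockwise of square, so closing cannot tighten the knob. I'll close now.

carry_out(
  commands=[
    [[0,0,0,0,0,0],[0,0,0,0,0,0],[0,0,0,0,0,0],[0,0,0,0,0,0],[0,0,0,0,0,0],[0,0,0,0,0,0],[0,0,0,0,0,0],[0,0,0,0,0,0]],
  ],
  gripper=1,
)

```text
clock: 7.1
position: [0.4058, 0.2757, 0.11]
orientation: [0.271, 0.963, -0.001, -0.001]
force: [-4.1, -9.3, 20.1]
opening: 0.0149
```

Run:
```python
from h import *
from cell import env
s=env.state();q,p=s['orientation'],s['position']
print(s['clock'],p,yawof(q),s['force'],s['ft_torque'],s['opening'])
```

```text
7.1 [0.40577864 0.2757407  0.1100433 ] 58.52211148590998 [-4.07553114 -9.30118151 20.12583814] [-1.49591425  0.14467038  0.0622174 ] 0.014929995621960804
```

carry_out(
  commands=[
    [[0,-0.001,-0.002,0,0,0],[0,-0.002,-0.004,0,0,0],[0,-0.002,-0.004,0,0,0]],
  ],
)

```text
clock: 7.48
position: [0.4057, 0.2756, 0.1103]
orientation: [0.271, 0.962, -0.0, -0.0]
force: [5.4, 2.5, -22.8]
opening: 0.0148
```

Run:
```python
from h import *
from cell import env
s=env.state();q,p=s['orientation'],s['position']
print(s['clock'],p,yawof(q),s['force'],s['ft_torque'],s['opening'])
```

```text
7.475 [0.40570575 0.27557541 0.11033877] 58.509467304954725 [  5.35039809   2.46311596 -22.8448047 ] [ 0.6680983  -1.029073    0.04133428] 0.014778066093683633
```

carry_out(
  commands=[
    [[0,0.0006,0.002,0,0,0],[0,0.0006,0.002,0,0,0.01],[0,0.0006,0.002,0,0,0.025],[0,0.0006,0.002,0,0,0.04],[0,0.0006,0.002,0,0,0.055],[0,0.0006,0.002,0,0,0.065],[0,0.0006,0.002,0,0,0.07],[0,0.0006,0.002,0,0,0.07]],
  ],
)

```text
clock: 8.48
position: [0.4063, 0.2762, 0.1104]
orientation: [0.475, 0.88, 0.001, 0.0]
force: [5.4, 5.0, -21.4]
opening: 0.0147
```

Run:
```python
from h import *
from cell import env
s=env.state();q,p=s['orientation'],s['position']
print(s['clock'],p,yawof(q),s['force'],s['ft_torque'],s['opening'],s['joints'])
```

```text
8.475 [0.40634739 0.27621563 0.11035533] 33.26552783758868 [  5.38826998   4.97687767 -21.40916594] [ 1.04192996 -1.1111492  -0.01960851] 0.014748319767008085 [ 5.49409901e-01  2.63178557e-01  2.19901701e+00  5.07441776e-04
  6.78359602e-01 -3.15781678e-02]
```

carry_out(
  commands=[
    [[0,0,0.001,0,0,0.012],[0,0,0.002,0,0,0.034],[0,0,0.002,0,0,0.059],[0,0,0.002,0,0,0.084],[0,0,0.002,0,0,0.109],[0,0,0.002,0,0,0.134],[0,0,0.002,0,0,0.159],[0,0,0.002,0,0,0.17]],
  ],
)

```text
clock: 9.48
position: [0.4082, 0.2763, 0.1104]
orientation: [0.857, 0.515, 0.002, 0.001]
force: [19.1, -2.0, -25.1]
opening: 0.0144
```

Run:
```python
from h import *
from cell import env
s=env.state();q,p=s['orientation'],s['position']
print(s['clock'],p,yawof(q),s['force'],s['ft_torque'],s['opening'],s['joints'])
```

```text
9.475 [0.40817456 0.27632763 0.11036333] -28.054692894683992 [ 19.0930195   -2.02470013 -25.13836355] [-0.4341955  -3.60174316  0.1475322 ] 0.014381671629273023 [ 5.48408974e-01  2.64160917e-01  2.19761304e+00 -1.89102801e-03
  6.75243432e-01  1.03952350e+00]
```

carry_out(
  commands=[
    [[0.001,0.002,0.001,0,0,0.003],[0.002,0.0035,0.002,0,0,0.007],[0.002,0.0035,0.002,0,0,0.007],[0.002,0.0035,0.002,0,0,0.007]],
  ],
)

```text
clock: 9.98
position: [0.4084, 0.2763, 0.1103]
orientation: [0.868, 0.497, 0.001, 0.0]
force: [8.3, -3.3, -7.2]
opening: 0.0149
```

Run:
```python
from h import *
from cell import env
s=env.state();q,p=s['orientation'],s['position']
print(s['clock'],p,yawof(q),s['force'],s['ft_torque'],s['opening'],s['joints'])
```

```text
9.975 [0.40844601 0.27631319 0.11025198] -30.40633097486555 [ 8.33671378 -3.32963423 -7.20224888] [-0.49380311 -1.58177272 -0.05753297] 0.014934565550070313 [ 5.47771635e-01  2.65270248e-01  2.19635895e+00 -8.38118325e-04
  6.77241962e-01  1.07911278e+00]
```

carry_out(
  commands=[
    [[0,0.002,0,0,0,0],[0,0.002,0,0,0,0],[0,0.002,0,0,0,0],[0,0.002,0,0,0,0],[0,0.002,0,0,0,0],[0,0.002,0,0,0,0],[0,0.002,0,0,0,0],[0,0.002,0,0,0,0]],
  ],
  gripper=-1,
)

```text
clock: 10.98
position: [0.4076, 0.2757, 0.1097]
orientation: [0.868, 0.497, 0.0, -0.0]
force: [0.4, -0.5, -0.4]
opening: 0.0903
```

carry_out(
  commands=[
    [[0,0,-0.06,0,0,0],[0,0,-0.14,0,0,0],[0,0,-0.22,0,0,0],[0,0,-0.3,0,0,0],[0,0,-0.38,0,0,0],[0,0,-0.44,0,0,0],[0,0,-0.44,0,0,0],[0,0,-0.44,0,0,0]],
  ],
)

```text
clock: 11.98
position: [0.4073, 0.2755, 0.2193]
orientation: [0.868, 0.497, -0.0, -0.0]
force: [0.5, -0.1, -0.1]
opening: 0.0911
```

Run:
```python
from h import *
from cell import env
s=env.state();q,p=s['orientation'],s['position']
print(s['clock'],p,yawof(q),s['force'],s['opening'])
for n in ["wrist","side"]:
    c=env.get_calibration(n); im,d=env.get_image(n)
    np.savez(f"pics/{n}3.npz",im=im,d=d,**{k:np.array(v) for k,v in c.items()})
    cv2.imwrite(f"pics/{n}3.png",im[:,:,::-1])
c=np.load('pics/wrist3.npz');im,d=c['im'],c['d']
vv,uu=np.mgrid[0:480,0:640]
P=cloud(c,d,np.c_[uu.ravel(),vv.ravel()]).reshape(480,640,3);H=P[...,2]
m=(im.max(2)<70)&(np.hypot(P[...,0]-.4065,P[...,1]-.2757)<.035)
for th in (.09,.105,.1085):
    A=P[m&(H>th)&(H<.125)][:,:2]; dd=A-A.mean(0);V=np.linalg.eigh(dd.T@dd)[1]
    r=cv2.minAreaRect((A*1000).astype(np.float32))
    print(th,len(A),A.mean(0),np.degrees(np.arctan2(V[1,1],V[0,1]))%180,r)
```

```text
11.975 [0.4073099  0.2754917  0.21925624] -30.412337267869802 [ 0.52487531 -0.13261128 -0.08918413] 0.09112358083008003
0.09 1306 [0.41010362 0.27806364] 59.64477483348672 ((408.7229919433594, 275.623779296875), (49.22344207763672, 14.964744567871094), 60.06541442871094)
0.105 1232 [0.409453   0.27697348] 59.7163163240916 ((408.7049865722656, 275.592529296875), (49.15135192871094, 14.964744567871094), 60.06541442871094)
0.1085 1121 [0.40904071 0.276262  ] 59.62633771950233 ((408.69525146484375, 275.3462219238281), (48.730064392089844, 14.702010154724121), 60.269954681396484)
```

View pics/wrist3.png

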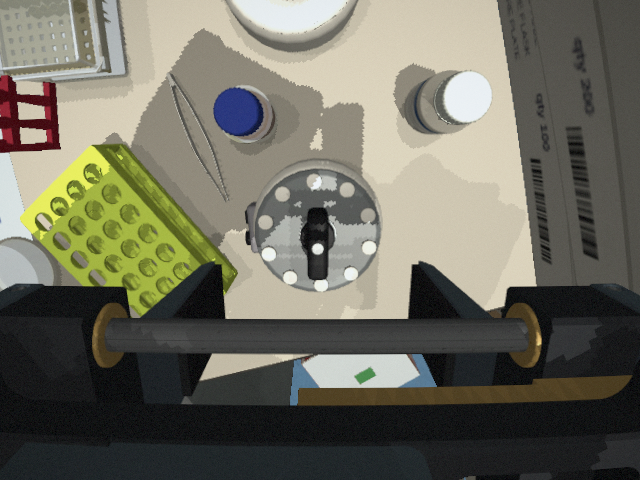

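The wing now stands at 59.7° in the world frame, down from 149.8° (wrist view, wing at (317,243)). That is 90.1° clockwise. I'll check the other knob and the clear gripper, then hand in.

Run:
```python
from h import *
from cell import env
im,d=env.get_image('top');c=env.get_calibration('top')
m=np.zeros((480,640),np.uint8);m[195:245,225:270]=im[195:245,225:270].max(2)<75
m0=np.zeros_like(m);i0=np.load('pics/top0.npz')['im'];m0[195:245,225:270]=i0[195:245,225:270].max(2)<75
for k in (m0,m):
    A=onplane(c,np.argwhere(k)[:,::-1],.111)[:,:2];dd=A-A.mean(0);V=np.linalg.eigh(dd.T@dd)[1];print(len(A),A.mean(0),np.degrees(np.arctan2(V[1,1],V[0,1]))%180)
s=env.state();print(s['clock'],s['force'],s['qd'].round(3))
env.job_done()
```

```text
410 [0.48990395 0.46222906] 125.2450647734703
392 [0.48999479 0.46207289] 124.50345940678781
12.125 [0.05193277 0.80319271 0.30852989] [-0.001 -0.001 -0.003 -0.002  0.001 -0.   ]
the job is handed in; nothing more can be done
```

I slackened the wide rotor's wing knob by about a quarter turn clockwise, let go of it and handed the job in at 12.1 s of the 35 s allowed.

- **Knob angle:** in the wrist camera the wing went from 149.8° to 59.7° in the world frame, about 90° of loosening. I closed the gripper about 1° clockwise of square so that closing would not tighten the knob first.
- **Letting go:** the fingers are fully open (91 mm) and the tool is about 110 mm above where it gripped. The wrist force reads under 1 N.
- **Other knob:** I never went near the narrow rotor's knob. In the top view its wing read 125.2° before and 124.5° after, with its centre within 0.2 mm. I take that difference as shadow and pixel noise.
- **Forces:** the highest wrist force I read was about 32 N while gripping and turning, mostly vertical and partly sideways. It came from gripping slightly off the knob's axis, and I eased the tool position to bring it down before opening. I only read the force at the end of each move, so peaks in between were not seen.

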